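Load a pupil's wood-burning kit tray, tallest part last

ROBOT

A 6-joint arm with a two-finger parallel gripper is mounted at the origin on the work surface. World frame = base frame: x ahead of the robot, y to its left, z up, the work surface at z = 0. Lengths are in m, angles in rad, forces in N, time in s.
With the tool pointing down it reaches from about 0.375 to 0.9 m from the base axis. Payload 3.1 kg.
Tool frame: the origin (TCP) lies midway between the tips of the shut fingers; the grasp point (between the pads) lies env.pinch_z behind it (env.pinch_z is the distance from the TCP to the grasp point, in m); z points along the fingers, y is the line along which they close (so a half turn about z gives the same grasp; the last joint's range is limited). The gripper opens to 85 mm and grips with 20 to 120 N. Pads are 22 mm wide; open, the fingers measure 114 mm over their backs; the gripper's body (76 mm by 85 mm) begins 54 mm behind the grasp point. The pads swing forward as they close: fully open they stand 13 mm farther back than shut.
Start: joints at [-1.379, 0.527, 1.433, -0, 1.181, -0.178], TCP at [0.226, -0.583, 0.231] pointing down, gripper open.
Joint ranges: [-3.08, 3.08], [-0.75, 2.2], [0.22, 2.44], [-1.43, 4.57], [0, 2.65], [-2.85, 2.85]. Speed limits (rad/s): [2.79, 2.79, 3.14, 3.14, 3.14, 3.14].

INTERFACE

Orientations are given as a rotation vector (axis times angle).
In Python, from plant import env gives the robot as it stands. The module is installed in compiled form; this text tells all that it offers. Calls block until the motion is done:
- env.move_ptp(position, orientation): joint-space move of the TCP to a pose.
- env.move_l(position, orientation=None, feed=0.15): straight line of the TCP; orientation=None keeps the orientation; feed is the mean speed in m/s.
- env.move_j(angles): joint-space move.
- env.command_gripper(opening, f_grip=None): finger opening in m; f_grip is the grip in N (None keeps the last); returns when the fingers have stopped.
- env.hold(seconds).
- env.solve_ik(position, orientation): joint angles nearest the present ones, or None.
- env.sense(): the state.
- env.get_image(name): name is "scene" or "top" or "wrist"; returns the picture (384x512x3 uint8, blue, green, red); there is no depth.
- env.get_calibration(name): a dict with "fx", "fy", "cx", "cy" (pixels), "position" and "orientation" of the camera in the world; the wrist camera has in their place "hand_eye" (4x4, takes a point from camera to tool coordinates, whose origin is the TCP and whose axes are the flange's). Camera axes: x right, y up, looking along -z (the intrinsics and any distortion apply to the point x, -y, -z); pixel columns grow to the right and rows downward; lengths in m; the calibration is good to about 2 mm. A picture is of the moment at which its call begins: read the wrist's pose just before it. get_calibration takes no time and is no camera call.
A pose or a line that the arm cannot do raises env.PlanningError and nothing moves.
- env.finish_job(): hands the job in; it is judged then, once.
The state is a dict: "t": time; "joint_positions": joint angles; "joint_vel": joint speeds; "joint_torque": joint torques, N m; "ee_pos": TCP position; "ee_rot": TCP orientation; "force": force on the tool from outside, world axes, zero at the start; "moment": the same for the moment, N m; "grip_width": finger opening in m; "finger_force": force on a finger pad.
Only numpy, scipy, OpenCV 4.12 (cv2) and the standard library are available. Lean on these libraries where they do the work, as an engineer would, in place of code of your own. Each camera call takes 0.05 s, during which the arm holds its last target. There are 200 camera calls.

TASK

Load the three-bay kit tray for the next pupil: the square plywood blank lying flat on the blue card, the white jar with the yellow lid standing on the yellow card, and the white glue bottle with the red cap standing on the red card, each in the middle of its card. Load them from the lowest to the tallest - blank first, then jar, bottle last - so that nothing already loaded is in the way of the next reach. Set each part down rather than dropping it, let go of it, and leave everything else on the table where it is.

Things in the scene. Friction and masses are not known exactly. Their poses are not given: they have to be found in the camera images.
- blank: square blank of pale plywood, 56 x 56 mm and 16 mm thick, lying flat on the table, 35 g or so. Origin at the centre of its underside, x and y along its sides, z up
- wax_jar: squat round white jar with a yellow lid, 50 mm high; white body 50 mm across up to 36 mm, lid 52 mm across above that. Stands upright; origin at the centre of its underside, z up; about 90 g
- glue_bottle: tall white round bottle with a red cap, 140 mm high: straight body 44 mm across up to 108 mm, then a shoulder, cap 28 mm across from 120 to 140 mm. Stands upright; origin at the centre of its underside, z up; about 140 g
- tray: flat wooden kit tray, 158 mm (its x) by 268 mm (its y), rim 14 mm high, fixed to the table. Floor 4 mm thick. Walls 4 mm thick split it into three equal bays side by side along its y, at y = -88, 0 and +88 mm; each bay is 150 mm long (tray x) and 84 mm wide (tray y) inside. Fingers that close along the tray's x have most room. Origin at the centre of its underside, z up
- card_blue: blue card, 144 x 78 x 2 mm, lying in one bay of the tray and filling its floor; which bay varies. Fixed. Origin at the centre of its underside, 4 mm above the table; its top, on which the part is to rest, is 2 mm higher. Its x axis runs along the long side of the bay, z up
- card_yellow: yellow card, 144 x 78 x 2 mm, lying in one bay of the tray and filling its floor; which bay varies. Fixed. Origin at the centre of its underside, 4 mm above the table; its top, on which the part is to rest, is 2 mm higher. Its x axis runs along the long side of the bay, z up
- card_red: red card, 144 x 78 x 2 mm, lying in one bay of the tray and filling its floor; which bay varies. Fixed. Origin at the centre of its underside, 4 mm above the table; its top, on which the part is to rest, is 2 mm higher. Its x axis runs along the long side of the bay, z up
- slice: bystander: round slice of wood, 58 mm across, 16 mm thick, dark bark rim and pale top, lying on the table. Origin at the centre of its underside
- green_jar: bystander: jar of the same shape and size as the yellow-lidded one, with a green lid. Origin at the centre of its underside
- amber_bottle: bystander: bottle of the same shape and size as the glue bottle, amber with a pale label and a black cap. Origin at the centre of its underside
- sand_block: bystander: cork sanding block 42 x 77 mm, 31 mm high, beyond the parts. Origin at the centre of its underside
- brush: bystander: blue-handled brush, about 170 mm long, lying beyond the tray; x along its length, origin under the middle of its length
Things that resemble listed ones, but are neither listed nor needed, are in the scene too. Several things have the shape of the card_blue; the one meant has the colours described above.

How it is judged:
By the outcome, as a careful person would: the job done as asked, in the order asked, and still so for the second after the job is handed in, with the robot touching nothing.
It also fails if it takes over 72 s, if anything falls off the work surface, if the arm or the gripper's body presses on something with over 40 N, if the wrist force passes 120 N, or if a joint passes its speed limit or range.

## Working session

There is one attempt and no reset: what is moved stays moved. The work goes in short steps, each a Python script; the robot and the scene stay as the last script left them, time stands still between calls to the robot, and variables do not carry over. Pictures are saved under pics/ and viewed, at most 10 in all, crops included, and the job is handed in when it is done.

```bash
mkdir -p pics
python3 - <<'E'
from plant import env
import cv2
for n in("scene","top"):
    c=env.get_calibration(n);print(n,c)
    cv2.imwrite(f"pics/{n}0.png",env.get_image(n))
print(env.get_calibration("wrist"),env.pinch_z,env.sense()["ee_rot"],env.sense()["t"])
E
```

```text
scene {'fx': 413.6154666399808, 'fy': 413.6154666399808, 'cx': 251.19844487116555, 'cy': 187.53444606793727, 'position': array([1.04082731, 0.12862998, 0.91424026]), 'orientation': array([0.40462013, 0.48999912, 1.65528295])}
top {'fx': 451.34322534157883, 'fy': 451.34322534157883, 'cx': 261.68351525878074, 'cy': 192.67586563702932, 'position': array([0.41748633, 0.00915316, 1.37527582]), 'orientation': array([ 0.06822914, -0.05466519, -1.54617854])}
{'fx': 279.08566185655667, 'fy': 279.08566185655667, 'cx': 253.6337708083395, 'cy': 193.09749105222818, 'hand_eye': array([[ 8.32053221e-05,  9.50078080e-01,  3.12012237e-01,
         8.02553839e-02],
       [ 9.99999953e-01, -1.71229449e-04,  2.54720869e-04,
        -3.70872905e-04],
       [ 2.95430397e-04,  3.12012201e-01, -9.50078049e-01,
        -1.41936897e-01],
       [ 0.00000000e+00,  0.00000000e+00,  0.00000000e+00,
         1.00000000e+00]])} 0.0187 [-3.08612234e+00 -5.77211343e-01  1.92296151e-05] 0.1
```

View pics/top0.png

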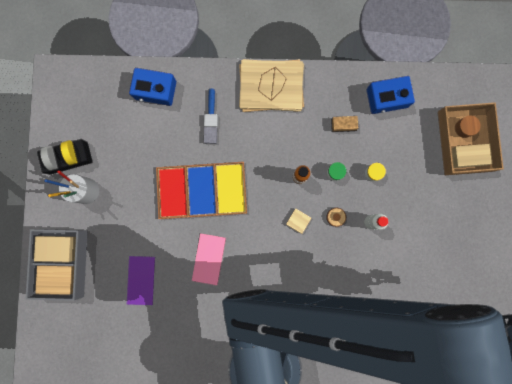

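View pics/scene0.png

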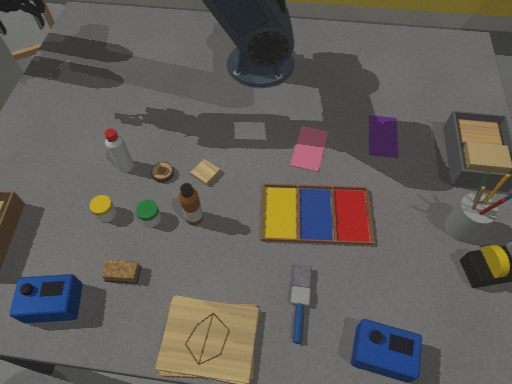

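The top view shows blank (299,221), yellow jar (376,172), glue bottle (381,222) and cards red/blue/yellow at (172,192)/(201,190)/(230,188). The scene view agrees. Next I'll refine these with masks.

```bash
cat > h.py <<'E'
from plant import env
import cv2, numpy as np
from scipy.spatial.transform import Rotation as R
def cam(n, pose=None):
    c=env.get_calibration(n)
    if n=="wrist":
        p,r=pose; T=np.eye(4);T[:3,:3]=R.from_rotvec(r).as_matrix();T[:3,3]=p
        T=T@c["hand_eye"]; return c,T[:3,3],T[:3,:3]
    return c,np.array(c["position"]),R.from_rotvec(c["orientation"]).as_matrix()
def pix2w(n,uv,z,pose=None):
    c,p,Rm=cam(n,pose); u,v=uv
    d=Rm@np.array([(u-c["cx"])/c["fx"],-(v-c["cy"])/c["fy"],-1])
    return p+d*(z-p[2])/d[2]
def blob(im,lo,hi,box):
    h=cv2.cvtColor(im,cv2.COLOR_BGR2HSV); m=np.zeros(h.shape[:2],np.uint8)
    x0,y0,x1,y1=box; m[y0:y1,x0:x1]=cv2.inRange(h,lo,hi)[y0:y1,x0:x1]
    cs=cv2.findContours(m,cv2.RETR_EXTERNAL,cv2.CHAIN_APPROX_NONE)[0]
    c=max(cs,key=cv2.contourArea); M=cv2.moments(c)
    return np.array([M["m10"],M["m01"]])/M["m00"],c
def grab(name):
    s=env.sense(); im=env.get_image("wrist"); cv2.imwrite(f"pics/{name}.png",im)
    return im,(s["ee_pos"],s["ee_rot"])
def down(a):  # tool down, closing direction (tool y) at world angle a
    y=np.array([np.cos(a),np.sin(a),0]);z=np.array([0,0,-1.]);x=np.cross(y,z)
    return R.from_matrix(np.c_[x,y,z]).as_rotvec()
E
python3 - <<'E'
from h import *
im=cv2.imread("pics/top0.png")
T={"red":((0,150,80),(8,255,255),(155,160,190,220),.006),"blue":((105,150,60),(125,255,255),(186,160,218,220),.006),
"yellow":((20,150,80),(35,255,255),(212,160,247,220),.006),"jar":((20,120,80),(35,255,255),(360,155,395,190),.05),
"bottle":((0,130,80),(8,255,255),(365,205,400,240),.14),"blank":((10,40,140),(30,200,255),(280,200,318,240),.016)}
for k,(lo,hi,b,z) in T.items():
    c,ct=blob(im,lo,hi,b); bx=cv2.boxPoints(cv2.minAreaRect(ct))
    w=np.array([pix2w("top",q,z)[:2] for q in bx]); e=np.diff(np.r_[w,w[:1]],axis=0)
    print(k,c.round(1),pix2w("top",c,z)[:2].round(4),np.hypot(*e.T).round(3)[:2],np.degrees(np.arctan2(e[:2,1],e[:2,0])).round(1))
a=cv2.resize(im[140:250,145:255],None,fx=3.6,fy=3.6,interpolation=2);b=cv2.resize(im[145:255,282:392],None,fx=3.6,fy=3.6,interpolation=2)
cv2.imwrite("pics/crop.png",np.hstack([a,b]))
E
```

```text
red [172.4 191.9] [0.521  0.2944] [0.08  0.145] [ -85.6 -174.9]
blue [201.4 190.3] [0.5281 0.2063] [0.075 0.14 ] [ -85.6 -175.1]
yellow [230.  188.2] [0.5365 0.1191] [0.079 0.145] [ -85.3 -175.1]
jar [376.2 171.1] [ 0.5934 -0.3144] [0.05  0.048] [ -88.7 -179.8]
bottle [382.3 221.1] [ 0.4445 -0.3095] [0.027 0.022] [ -88.6 -179.9]
blank [298.6 220.7] [ 0.4423 -0.0906] [0.058 0.058] [ -29.8 -119.7]
```

View pics/crop.png

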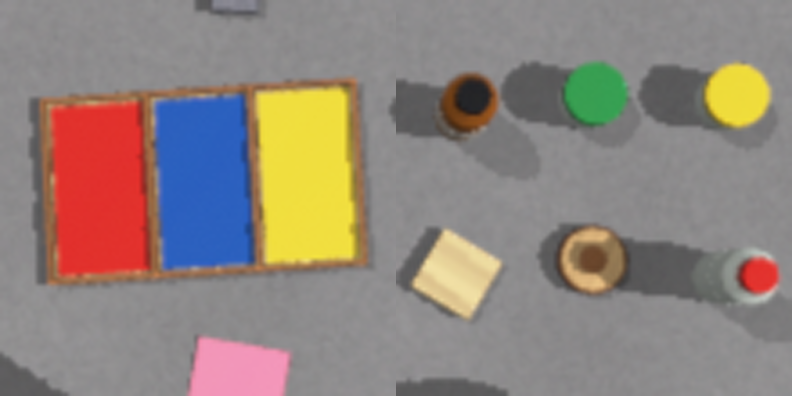

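The crop confirms each target and its neighbours: card pitch is 88 mm, tray x is at +5° and the blank is 58 mm at -30°/60°, all matching the given sizes. Next: go above the blank, take a close look, then grasp.

```bash
python3 - <<'E'
from h import *
for nm,p,A in(("blank",(.4423,-.0906,.2),(-30,60,150,-120)),("jar",(.5934,-.3144,.2),(0,90,180,-90)),("bot",(.4445,-.3095,.25),(0,90,180,-90)),("red",(.521,.2944,.25),(5,185)),("blue",(.5281,.2063,.2),(5,185))):
    for a in A:
        q=env.solve_ik(p,down(np.radians(a))); print(nm,a,None if q is None else np.round(q,2))
E
python3 - <<'E'
from h import *
p=np.array([.4423,-.0906,.16])
for a in(-30,60,150,-120):
    q=env.solve_ik(p,down(np.radians(a)))
    if q is not None and abs(q[5])<2.2: break
print("use",a)
env.move_ptp(p,down(np.radians(a)))
im,ps=grab("wblank")
h=cv2.cvtColor(im,cv2.COLOR_BGR2HSV)
c,ct=blob(im,(10,40,140),(30,200,255),(0,0,512,384)); bx=cv2.boxPoints(cv2.minAreaRect(ct))
print(c,pix2w("wrist",c,.016,ps),ps[0]); w=np.array([pix2w("wrist",q,.016,ps)[:2] for q in bx]); e=np.diff(np.r_[w,w[:1]],axis=0)
print(w.mean(0),np.hypot(*e.T),np.degrees(np.arctan2(e[:,1],e[:,0])),env.sense()["t"])
E
```

```text
blank -30 [-0.45  0.35  1.89  0.    0.91  0.07]
blank 60 [-0.45  0.35  1.89  0.    0.91 -1.5 ]
blank 150 None
blank -120 [-0.45  0.35  1.89 -0.    0.91  1.64]
jar 0 [-0.65  0.62  1.34 -0.    1.18 -0.65]
jar 90 [-0.65  0.62  1.34  0.    1.18 -2.22]
jar 180 [-0.65  0.62  1.34  0.    1.18  2.49]
jar -90 [-0.65  0.62  1.34 -0.    1.18  0.92]
bot 0 [-0.81  0.39  1.62 -0.    1.13 -0.81]
bot 90 [-0.81  0.39  1.62  0.    1.13 -2.39]
bot 180 [-0.81  0.39  1.62  0.    1.13  2.33]
bot -90 [-0.81  0.39  1.62 -0.    1.13  0.76]
red 5 [ 0.33  0.47  1.48 -0.    1.19  0.24]
red 185 None
blue 5 [ 0.18  0.49  1.61 -0.    1.04  0.09]
blue 185 None
use -30
[253.75536368 178.88494244] [ 0.44417931 -0.08953433  0.016     ] [ 0.44291822 -0.09160293  0.16015307]
[ 0.4434854  -0.09019756] [0.05466767 0.05501596 0.05792458 0.0550047 ] [ -30.07119874 -118.37291704  149.91776922   58.23436226] 2.1083
```

View pics/wblank.png

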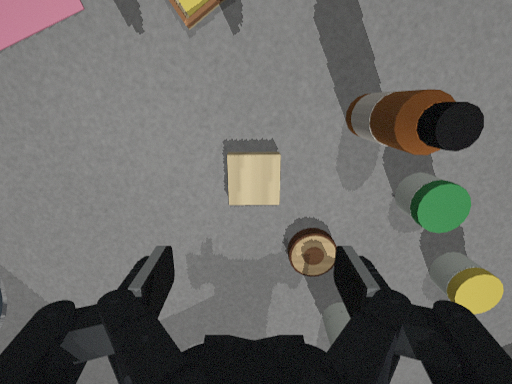

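The wrist view shows the blank centred at (254,179), square to the fingers, with the slice at (312,252) clear of their path. Grasping now.

```bash
cat >> h.py <<'E'
def st(m):
    s=env.sense(); print(m,"t%.2f"%s["t"],"w%.4f"%s["grip_width"],"ff",np.round(s["finger_force"],1),"F",np.round(s["force"],1),"p",np.round(s["ee_pos"],4))
CX={"red":(.521,.2944),"blue":(.5281,.2063),"yellow":(.5365,.1191)}
TA=np.radians(5)
E
python3 - <<'E'
from h import *
o=down(np.radians(-30)); x,y=.4436,-.0900
env.move_l((x,y,.04),o,.2); env.move_l((x,y,.001),o,.08); st("down")
env.command_gripper(.045,30); st("grip")
env.move_l((x,y,.12),o,.15); st("up")
bx,by=CX["blue"]
env.move_ptp((bx,by,.12),down(TA)); st("over")
im,ps=grab("wover")
for k,lo,hi in(("blue",(105,150,40),(125,255,255)),("yellow",(20,150,60),(35,255,255)),("red",(0,150,60),(8,255,255))):
    c,ct=blob(im,lo,hi,(0,0,512,384)); print(k,c.round(1),pix2w("wrist",c,.006,ps))
E
```

```text
down t3.50 w0.0853 ff 0.0 F [-0.1 -0.1 -0.3] p [ 0.4437 -0.09    0.0012]
grip t3.89 w0.0552 ff 31.9 F [ 0.4 -0.1  5.4] p [ 0.4439 -0.0901  0.0016]
up t4.83 w0.0548 ff 31.8 F [ 0.2  0.1 -0.8] p [ 0.4431 -0.0898  0.1195]
over t6.01 w0.0556 ff 31.8 F [ 0.3 -0.1 -0.3] p [0.5277 0.2053 0.1195]
blue [256.6 178.8] [0.52944675 0.21631213 0.006     ]
yellow [199.  297.3] [0.47850921 0.07660997 0.006     ]
red [255.7  88.3] [0.52156177 0.29624173 0.006     ]
```

View pics/wover.png

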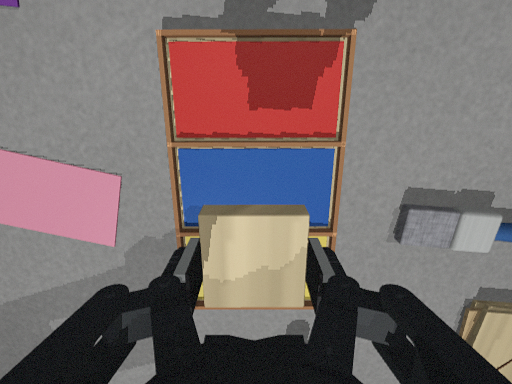

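The blank sits level in the grip, and the bay edges in view (blue bay rows 147–232, columns 180–336) agree with the top-view positions to 2 mm. Setting down, then on to look at the jar.

```bash
sed -i 's/^CX=.*/CX={"red":(.5213,.2953),"blue":(.5283,.2072),"yellow":(.5367,.1200)}/' h.py
cat >> h.py <<'E'
def lower(x,y,z0,z1,o):
    f0=env.sense()["force"][2]
    env.move_l((x,y,z0),o,.1)
    z=z0
    while z>z1 and abs(env.sense()["force"][2]-f0)<4:
        z-=.001; env.move_l((x,y,z),o,.02)
    st("lowered")
E
python3 - <<'E'
from h import *
o=down(TA); x,y=CX["blue"]
env.move_l((x,y,.03),o,.15); lower(x,y,.0105,.0065,o)
env.command_gripper(.08); st("open")
env.move_l((x,y,.13),o,.15); 
im,ps=grab("wplaced")
p=np.array([.5934,-.3144,.18])
env.move_ptp(p,down(np.radians(0))); st("jar")
im,ps=grab("wjar")
c,ct=blob(im,(20,120,60),(35,255,255),(0,0,512,384)); (u,v),r=cv2.minEnclosingCircle(ct)
print(c,u,v,r,pix2w("wrist",(u,v),.05,ps))
a=cv2.imread("pics/wplaced.png"); cv2.imwrite("pics/two.png",cv2.resize(np.hstack([a,im]),(800,300)))
E
```

```text
lowered t8.15 w0.0550 ff 32.7 F [-1.9  0.4  8.8] p [0.5285 0.2072 0.0076]
open t8.53 w0.0800 ff 0.0 F [-0.3 -0.  -1. ] p [0.5282 0.2072 0.0062]
jar t11.46 w0.0799 ff 0.0 F [-0.7  0.5  0.5] p [ 0.5937 -0.3128  0.1798]
[254.73301273 186.18024757] 254.55087280273438 186.06199645996094 25.224220275878906 [ 0.59453334 -0.31384989  0.05      ]
```

View pics/two.png

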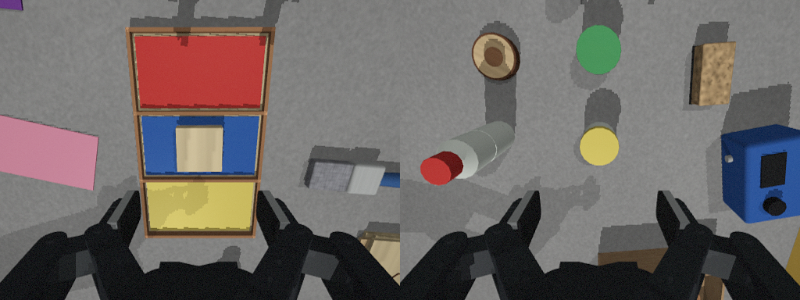

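The left half shows the blank flat in mid blue bay (about (255,189) in full pixels). The right half shows the yellow lid at (254.5,186), which gives (0.594,-0.314), with free space either side along the closing line. Loading the jar next.

Run:
```python
from h import *
o=down(0); x,y=.5942,-.3140
env.command_gripper(.085)
env.move_l((x,y,.07),o,.2); env.move_l((x,y,.02),o,.08); st("down")
env.command_gripper(.04,30); st("grip"); zg=env.sense()["ee_pos"][2]
env.move_l((x,y,.21),o,.2); st("up")
x,y=CX["yellow"]; o=down(TA)
env.move_ptp((x,y,.21),o); st("over")
im,ps=grab("wjarheld")
env.move_l((x,y,.06),o,.15); lower(x,y,.03,.0245,o); print(zg)
env.command_gripper(.08); st("open")
env.move_l((x,y,.17),o,.15)
im,ps=grab("wjarplaced")
p=np.array([.4445,-.3095,.27])
env.move_ptp(p,down(0)); st("bottle")
im2,ps2=grab("wbot")
c,ct=blob(im2,(0,130,60),(8,255,255),(0,0,512,384)); (u,v),r=cv2.minEnclosingCircle(ct)
print(c,u,v,r,pix2w("wrist",(u,v),.14,ps2))
c,ct=blob(im,(20,120,60),(35,255,255),(0,0,512,384))
cv2.imwrite("pics/two2.png",cv2.resize(np.hstack([im,im2]),(800,300)))
```

```text
down t13.21 w0.0852 ff 0.0 F [ 0.3 -0.6  0.4] p [ 0.5943 -0.3141  0.0199]
grip t13.62 w0.0507 ff 31.5 F [ 0.4 -0.6  2.7] p [ 0.5947 -0.3143  0.0208]
up t14.72 w0.0508 ff 31.4 F [-0.4 -1.1 -2. ] p [ 0.5933 -0.3133  0.2084]
over t16.32 w0.0507 ff 31.4 F [ 0.9  0.2 -1.5] p [0.5376 0.119  0.21  ]
lowered t18.98 w0.0512 ff 32.0 F [-1.4  1.1  4.7] p [0.5367 0.12   0.0268]
0.02084570794493217
open t19.38 w0.0802 ff 0.0 F [-1.2  0.5 -0.9] p [0.5367 0.12   0.0259]
bottle t22.18 w0.0801 ff 0.0 F [0.3 0.6 0.7] p [ 0.4448 -0.3084  0.2696]
[254.30233245 186.25922645] 254.3333282470703 186.0 14.472297668457031 [ 0.44542396 -0.30927473  0.14      ]
```

View pics/two2.png

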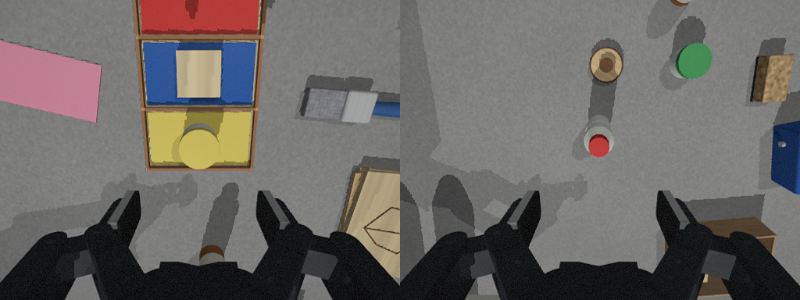

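The left half shows the jar standing mid yellow card, with the blank undisturbed. The right half shows the red cap at (254,186), which gives (0.445,-0.309), so the position is confirmed. The bottle goes last.

Run:
```python
from h import *
o=down(0); x,y=.4450,-.3094
env.command_gripper(.085)
env.move_l((x,y,.16),o,.2); env.move_l((x,y,.075),o,.08); st("down")
env.command_gripper(.035,35); st("grip"); zg=env.sense()["ee_pos"][2]
env.move_l((x,y,.27),o,.18); st("up")
x,y=CX["red"]; o=down(TA)
env.move_ptp((x,y,.27),o); st("over")
env.move_l((x,y,.12),o,.15); lower(x,y,.085,.0785,o); print(zg)
env.hold(.2); env.command_gripper(.08); st("open")
env.move_l((x,y,.25),o,.12)
im,ps=grab("wfin")
env.move_ptp((.45,-.2,.35),down(0)); st("away")
t=env.get_image("top"); s=env.get_image("scene")
cv2.imwrite("pics/fin.png",cv2.resize(np.hstack([t,s]),(800,300)))
for k,lo,hi,b,z in(("cap",(0,130,60),(8,255,255),(0,0,512,384),.146),("lid",(20,150,60),(35,255,255),(0,0,512,384),.056)):
    pass
```

```text
down t24.37 w0.0851 ff 0.0 F [ 1.2  0.3 -0.1] p [ 0.4453 -0.3097  0.0754]
grip t24.82 w0.0433 ff 35.7 F [-0.2  0.7  3.6] p [ 0.4453 -0.3096  0.0755]
up t26.06 w0.0430 ff 35.7 F [ 0.8  0.  -1.7] p [ 0.4443 -0.3087  0.2688]
over t28.24 w0.0428 ff 35.7 F [ 0.5 -1.3 -1.3] p [0.5219 0.2943 0.27  ]
lowered t30.89 w0.0432 ff 36.0 F [-1.4  0.7  3.4] p [0.5214 0.2954 0.0815]
0.07549584959160865
open t31.54 w0.0799 ff 0.0 F [ 0.7 -0.3  0.4] p [0.5213 0.2953 0.0808]
away t35.00 w0.0801 ff 0.0 F [-0.2  0.2  0.2] p [ 0.4503 -0.1993  0.3498]
```

```bash
python3 -c "
import cv2,numpy as np
a=cv2.imread('pics/wfin.png');f=cv2.imread('pics/fin.png')
cv2.imwrite('pics/fin2.png',np.vstack([f,cv2.resize(a,(400,300)).repeat(1,0) if 0 else np.hstack([cv2.resize(a,(400,300)),np.zeros((300,400,3),np.uint8)])]))"
```

```text
(no output)
```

View pics/fin2.png

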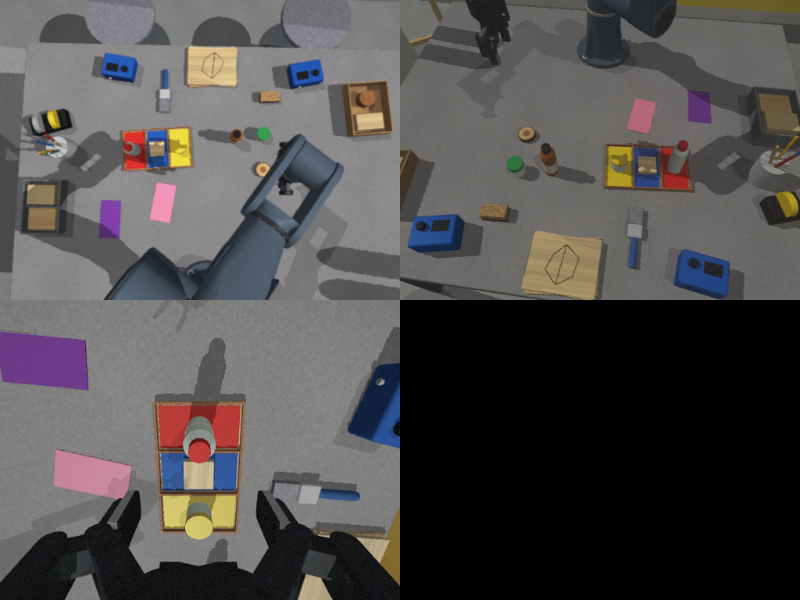

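The final views show the blank, jar and bottle each upright in the middle of their cards, the bystanders where they were and the arm clear. Handing in.

```bash
python3 -c "
from plant import env
print(env.finish_job())"
```

```text
the job is handed in; nothing more can be done
None
```

The kit tray is loaded and handed in: blank on blue, jar on yellow, then bottle on red, each set down near the middle of its card and released, at about 35 s on the robot's clock, with the bystanders still in place in the final pictures.

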